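# Stand up the solar filter and shut the drawtube

## Robot

A 6-joint arm with a two-finger parallel gripper is mounted at the origin on the work surface. World frame = base frame: x ahead of the robot, y to its left, z up, the work surface at z = 0. Lengths are in mm, angles in degrees, forces in N, time in s.
With the tool pointing down it reaches from about 350 to 850 mm from the base axis. Payload 8.1 kg.
Tool frame: the origin (TCP) lies at the very end of the fingers, on their centre line; the grasp point (between the pads) lies r.tcp_to_grasp behind it (r.tcp_to_grasp is the distance from the TCP to the grasp point, in mm); z points along the fingers, y is the line along which they close (so a half turn about z gives the same grasp; the last joint's range is limited). The gripper opens to 85 mm and grips with 20 to 120 N. Pads are 22 mm wide; open, the fingers measure 114 mm over their backs; the gripper's body (76 mm by 85 mm) begins 54 mm behind the grasp point. The pads swing forward as they close: fully open they stand 13 mm farther back than shut.
Start: joints at [69.534, 7.471, 85.268, -0, 87.261, -4.893], TCP at [161.057, 577.984, 231.292] pointing down, gripper open.
Joint ranges: [-169.43, 169.43], [-51.17, 129.36], [1.28, 143.12], [-76.62, 256.62], [0, 156.53], [-152.29, 152.29]. Speed limits (degrees/s): [136.94, 136.94, 159.86, 180, 180, 180].

## Interface

Orientations are given as [roll, pitch, yaw] about the fixed x, y, z axes, in that order (R = Rz(yaw) Ry(pitch) Rx(roll)).
In Python, from bench import r gives the robot as it stands.
- The arm moves only by the shell command python3 -m handwheel 'ROWS' [OPENING] [FORCE]. ROWS is JSON, a list of rows, each a list of 4 numbers: the shift along the tool's x, y, z in m, then the turn about the tool's z in degrees. A call has 1 to 10 rows; each row shifts and turns the commanded pose from where the row before left it, along the tool's axes as they then stand; what a row does not reach is not made up. A row lasts 1/10 s, in which the tool goes at most 50 mm and 8.59 degrees, less where a joint would pass 70% of its speed; a pose out of reach is approached as far as the arm can. A call is refused whole if a number of a shift passes 0.05 or a number of a turn 8.59, either way. A call with a gripper value outside its range is refused whole. OPENING is the finger opening in m, from 0 to 0.0854, set as the call begins (- or left out, the last holds). The fingers move at their own pace and stop on an object; FORCE is the grip in N (left out, the last holds). Time passes only in rows, so rows that do not move let the fingers close. It gives the time, the measured TCP pose, the force, the opening and the grip force at its end, in the units of the state.
- r.sense(): the state, without advancing time (a new reading comes with each control period).
- r.snapshot(name): name is "scene" or "side" or "wrist"; returns the picture (480x640x3 uint8, red, green, blue); there is no depth.
- r.camera_params(name): a dict with "fx", "fy", "cx", "cy" (pixels), "R" (3x3) and "t" (3): a world point X has camera coordinates R X + t; the wrist camera has in their place "mount" (4x4, takes a point from camera to tool coordinates, whose origin is the TCP and whose axes are the flange's). Camera axes: x right, y down, z forward; pixel columns grow to the right and rows downward; lengths in mm; the calibration is good to about 2 mm. The wrist camera is an equidistant fisheye: a pixel r from the principal point sees the ray r / f radians off the axis. A picture is of the moment at which its call begins: read the wrist's pose just before it. camera_params takes no time and is no camera call.
- r.hand_in(): hands the job in; it is judged then, once.
The state is a dict: "time": time; "joint_pos": joint angles; "qd": joint speeds; "joint_efforts": joint torques, N m; "tool_pos": TCP position; "tcp_rot": TCP orientation; "ft_force": force on the tool from outside, world axes, zero at the start; "wrist_torque": the same for the moment, N m; "finger_gap": finger opening in mm; "grip_force": force on a finger pad.
Only numpy, scipy, OpenCV 4.12 (cv2) and the standard library are available. Lean on these libraries where they do the work, as an engineer would, in place of code of your own. Each camera call takes 0.05 s, during which the arm holds its last target. There are 200 camera calls.

## Task

Shut the optics away from dust for the night, with pushes of the fingertips only: push the fallen solar filter stand back up onto its foot, close to where it lies and without lifting it off the bench, and push the yellow lens cap over until it is fully shut on the black drawtube. Leave everything else on the bench where it is.

Things in the scene. Friction and masses are not known exactly. Their poses are not given: they have to be found in the camera images.
- filter_stand: solar filter stand, a loose L, 0.4 to 0.7 kg, fallen on its back: a plate (80 wide, 10 thick) lies flat, a foot plate (80 wide, 10 thick, 75 high) sticks straight up at one end; 120 long overall. Origin: middle of the outer corner edge where foot and plate meet, on the bench. As it lies, x runs along the plate away from the foot, y along the edge, z up. Once it stands, x points straight up
- foot_top (a point): middle of the top edge of the stand's dark steel foot, on its inner face (the side of the glass, 10 from the outer face). Pushing the foot here or a little lower, from the glass side outwards (about 1.5 to 3.5 N), tips the stand about its corner edge (pushed low down it slides instead); after about 40 degrees it falls onto the foot by itself
- glass (a point): centre of the stand's round smoky glass, 66 across, in the aluminium plate: 70 from the corner edge, facing up at 10 above the bench while the stand lies
- cap_hinge (a point): middle of the yellow lens cap's hinge line, 131 above the bench, on the rim of the upright black drawtube. x points level from the hinge across the tube's mouth, y along the hinge line, z up
- tube_mouth (a point): centre of the drawtube's mouth, 130 above the bench; the tube is 60 across and fixed in a dark cast iron bench clamp. Same axes as cap_hinge: the clamp's base is 130 along x, 100 along y; its screw handle reaches 88 out along +y, 55 above the bench
- cap_lip (a point): outer end of the lip of the yellow cap, 80 from the hinge line, half-way through the cap's 6 thickness. The cap is a disc 68 across with an 18 wide lip opposite the hinge; the hinge line is on its inner face. The frame turns with the cap: x from hinge to lip, z out of the outer face (up when shut)
- cap (a joint): opening angle of the yellow lens cap, rad: 0 fully shut flat on the tube, 1.57 standing straight up, 1.9 the stop; its stiff hinge (0.05 N m) keeps it where it is left. To shut it, push its outer face, from the hinge side, over the mouth and down
- adapter: silver two-inch adapter: an open aluminium tube standing on end, 51 outside, 55 high; origin at the centre of its underside
- thumb_knob: bronze set-screw thumb knob standing on its head, 26 across, 28 high; origin at the centre of its underside
- eyepiece: eyepiece standing on its steel barrel, black upper part 44 across, 64 high; origin at the centre of its underside
- grease_jar: small glass jar with a green lid, 52 across, 50 high; origin at the centre of its underside
- screwdriver: screwdriver lying on the bench, 160 long; origin on its underside near its middle, x along it
- weight: plain steel counterweight disc, 60 across, 35 high; origin at the centre of its underside

How it is judged:
By the outcome, as a careful person would: the job done as asked, in the order asked, and still so for the second after the job is handed in, with the robot touching nothing.
It also fails if it takes over 61 s, if anything falls off the work surface, if the arm or the gripper's body presses on something with over 40 N, if the wrist force passes 120 N, or if a joint passes its speed limit or range.

## Working session

There is one attempt and no reset: what is moved stays moved. The work goes in short steps, Python scripts to look and compute and a shell command to move; the robot and the scene stay as the last step left them, time stands still between calls to the robot, and variables do not carry over. Pictures are saved under pics/ and viewed, at most 10 in all, crops included, and the job is handed in when it is done.

```bash
mkdir -p pics; python3 - <<'E'
from bench import r
import cv2
for n in("scene","side","wrist"):
    cv2.imwrite(f"pics/{n}0.png",r.snapshot(n)[:,:,::-1])
    p=r.camera_params(n);print(n,{k:(v.round(3).tolist() if hasattr(v,'round') and hasattr(v,'tolist') else v) for k,v in p.items()})
s=r.sense();print(s,r.tcp_to_grasp)
E
```

```text
scene {'fx': 469.2594690872665, 'fy': 469.2594690872665, 'cx': 323.46813439847466, 'cy': 233.029554511279, 'R': [[0.896, 0.444, 0.017], [0.251, -0.474, -0.844], [-0.367, 0.76, -0.536]], 't': [-518.746, -108.159, 1161.64]}
side {'fx': 473.78192379299605, 'fy': 473.78192379299605, 'cx': 318.1851717452578, 'cy': 236.53697328843248, 'R': [[-0.992, -0.123, -0.016], [-0.067, 0.64, -0.766], [0.105, -0.759, -0.643]], 't': [586.029, 166.295, 769.745]}
wrist {'fx': 371.64829954431775, 'fy': 371.64829954431775, 'cx': 316.8614160936242, 'cy': 236.0426009931265, 'mount': [[-0.0, -0.948, -0.319, 82.788], [1.0, -0.001, 0.002, -0.678], [-0.002, -0.319, 0.948, -142.429], [0.0, 0.0, 0.0, 1.0]]}
{'time': 0.15, 'joint_pos': array([ 6.95330169e+01,  7.50672102e+00,  8.53164786e+01,  1.11061640e-04,
        8.72608406e+01, -4.89261928e+00]), 'qd': array([-0.06936535, -0.001439  , -0.11247583, -0.08950378, -0.04115307,
       -0.05508323]), 'joint_efforts': array([ 9.35384051e-04, -5.70065904e+01, -5.01157165e+01, -3.86233432e-04,
        9.73704475e-03,  5.38869881e-05]), 'tool_pos': array([160.91557182, 577.57229442, 230.4545328 ]), 'tcp_rot': array([-1.79916276e+02, -7.27818580e-03,  1.64425625e+02]), 'ft_force': array([-0.25769731,  0.8811639 , -0.39763641]), 'wrist_torque': array([-0.00408542,  0.01906996, -0.01217943]), 'grip_force': 0.0, 'finger_gap': 85.48323572751677} 18.700000000000003
```

View pics/scene0.png

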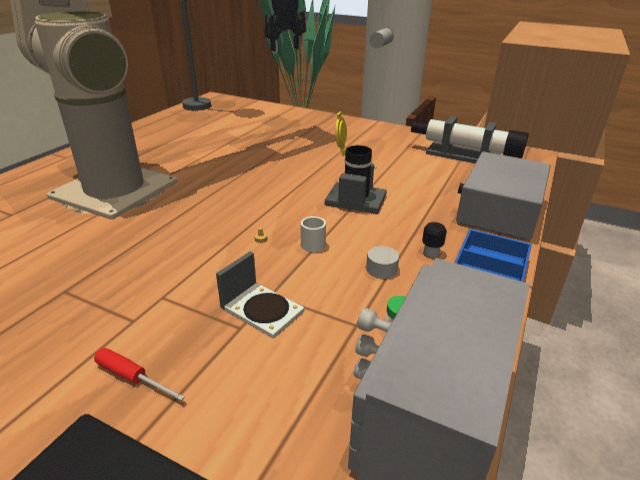

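View pics/side0.png

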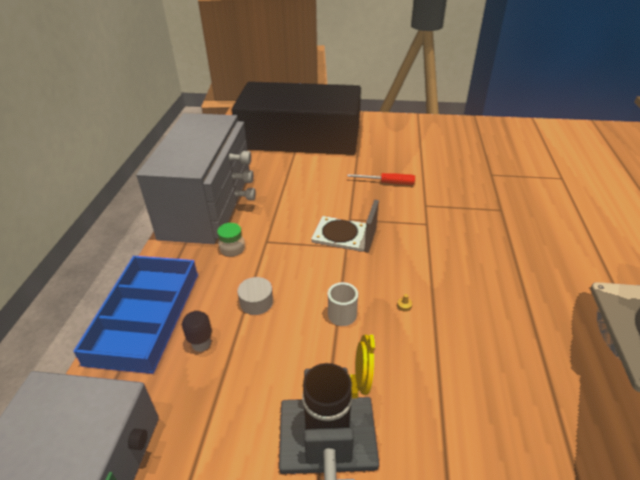

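View pics/wrist0.png

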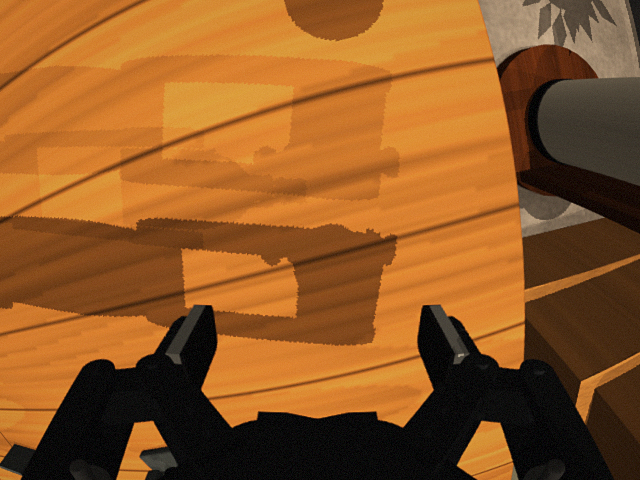

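Scene view: the stand lies at about (260,295) with its foot to the left (237,280). The tube is at (358,170) and the open cap at (341,132). In the side view the stand is at (345,228), the tube mouth at (328,385) and the cap at (366,362). The wrist view shows only bare bench. I'll zoom in for exact pixels.

```bash
python3 - <<'E'
import cv2,numpy as np
a=cv2.imread("pics/scene0.png");b=cv2.imread("pics/side0.png")
def c(im,x,y,w,h,k):
    o=cv2.resize(im[y:y+h,x:x+w],None,fx=k,fy=k,interpolation=cv2.INTER_CUBIC)
    for i in range(0,w,10):
        cv2.line(o,(i*k,0),(i*k,6 if i%50 else 14),(255,0,255),1)
    for j in range(0,h,10): cv2.line(o,(0,j*k),(6 if j%50 else 14,j*k),(255,0,255),1)
    return o
cv2.imwrite("pics/m1.png",np.hstack([c(a,210,245,100,100,4),c(b,300,190,100,100,4)]))
cv2.imwrite("pics/m2.png",np.hstack([c(a,310,100,80,120,5),c(b,280,325,80+0,120,5)]))
E
```

```text
(no output)
```

View pics/m1.png

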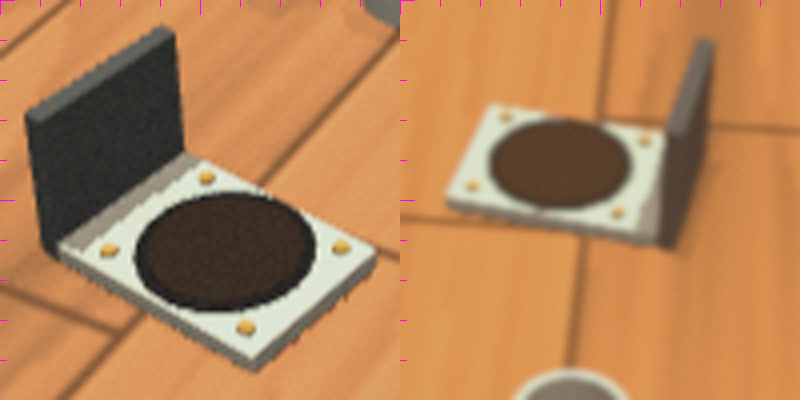

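View pics/m2.png

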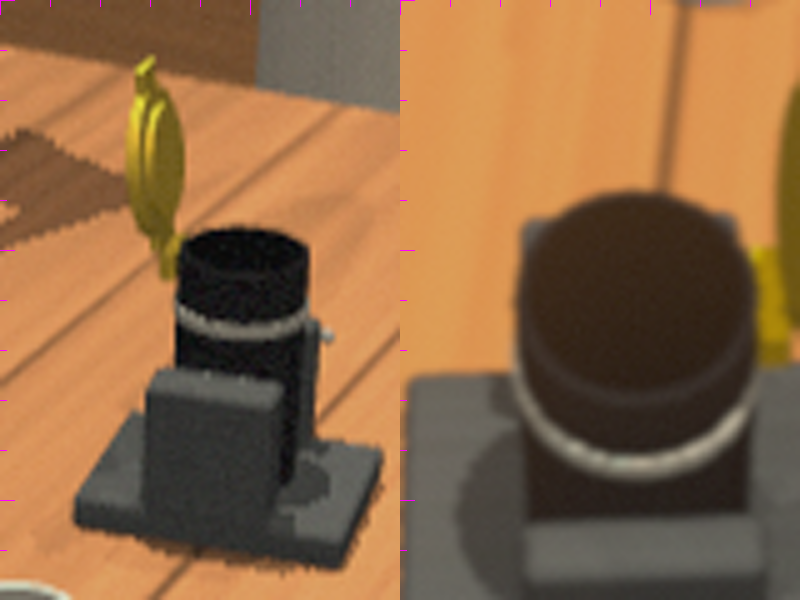

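Pixel readings:
- **Stand, scene:** foot inner top corners (218.8,275.5) and (253.5,253.8), plate end corners (273,335) and (304,308), glass (266,308).
- **Stand, side:** foot inner top corners (367,223) and (374,200.5), plate end corners (322.5,216) and (311.8,240.5), glass (340,231).
- **Tube mouth:** scene (358.4,150.6), side (327.5,383.4).
- **Cap lip:** scene (339.6,112.4), side about (372,338).

```bash
cat >v.py <<'E'
import numpy as np
from bench import r
from scipy.optimize import least_squares
P={n:r.camera_params(n) for n in("scene","side")}
def proj(n,X):
    p=P[n];c=np.atleast_2d(X)@np.array(p["R"]).T+p["t"]
    return np.c_[p["fx"]*c[:,0]/c[:,2]+p["cx"],p["fy"]*c[:,1]/c[:,2]+p["cy"]]
def tri(a,b):
    f=lambda X:np.r_[(proj("scene",X)-a).ravel(),(proj("side",X)-b).ravel()]
    s=least_squares(f,[550,150,50]);return s.x,np.abs(s.fun).max()
E
python3 - <<'E'
from v import *
np.set_printoptions(precision=1,suppress=True)
O=np.array([[10,-40,75],[10,40,75],[0,-40,75],[0,40,75],[120,-40,10],[120,40,10],[70,0,10]])
sc=np.array([[218.75,275.5],[253.5,253.75],[216.75,273],[250.75,251.75],[273,335],[304,308],[266.25,307.75]])
si=np.array([[374.2,200.5],[367,223],[378.2,201],[371.7,222.7],[322.5,216],[311.75,240.5],[340,231.25]])
def W(q): c,s=np.cos(q[2]),np.sin(q[2]);return np.c_[q[0]+c*O[:,0]-s*O[:,1],q[1]+s*O[:,0]+c*O[:,1],O[:,2]]
f=lambda q:np.r_[(proj("scene",W(q))-sc).ravel(),(proj("side",W(q))-si).ravel()]
s=least_squares(f,[500,0,0]);print("stand",s.x[:2],np.degrees(s.x[2]),s.fun);print(W(s.x))
for n,a,b in(("mouth",(358.4,150.6),(327.4,383.4)),("hinge",(344.4,151.6),(353,385)),("lip",(339.6,112.4),(372,338)),
  ("jar",(397,303),(230,232)),("adapter_top",(313.5,225),(343,294)),("knob_top",(261,230),(405,298)),("weight",(382,256),(255.5,289)),("eyep",(434,231),(197,323))): print(n,*tri(a,b))
E
```

```text
stand [ 503.3 -194.1] -9.5545359039192 [ 0.4 -0.7 -0.1 -1.5 -1.9 -0.5 -1.6 -1.5 -0.6 -1.5 -0.3 -1.6 -0.6 -0.6
 -0.7 -1.6 -2.  -0.3  0.2 -1.3 -1.5  0.9 -1.1 -0.3 -1.4 -1.7 -0.8 -0.3]
[[ 506.5 -235.2   75. ]
 [ 519.8 -156.3   75. ]
 [ 496.6 -233.6   75. ]
 [ 509.9 -154.7   75. ]
 [ 615.  -253.5   10. ]
 [ 628.2 -174.6   10. ]
 [ 572.3 -205.7   10. ]]
mouth [549.4 229.1 129.1] 0.8346025246541444
hinge [518.5 223.4 122.4] 0.4067801614976361
lip [501.3 221.2 212.6] 1.4892306639250705
jar [ 777.8 -135.5   47.4] 1.084273820163446
adapter_top [548.8   8.5  50.4] 1.2376498091386452
knob_top [442.7 -19.8  22.9] 0.5611669604797953
weight [702.   -4.3  32.2] 0.7869278200461736
eyep [771.   95.9  52.2] 1.100927477476489
```

```bash
python3 -m handwheel '[[0,0,0,-6],[-0.025,-0.035,0,0],[-0.025,-0.035,0,0],[-0.025,-0.035,0,0],[-0.025,-0.035,0,0],[-0.025,-0.035,0,0],[-0.025,-0.035,0,0],[-0.025,-0.035,0,0],[-0.025,-0.035,0,0],[-0.025,-0.035,0,0]]' 0 20
python3 -m handwheel '[[-0.025,-0.035,0,0],[-0.025,-0.035,0,0],[-0.025,-0.035,0,0],[-0.025,-0.035,0,0],[-0.025,-0.035,0,0],[-0.025,-0.035,0,0],[-0.025,-0.035,0,0],[-0.025,-0.035,0,0],[0,0,0,0],[0,0,0,0]]'
```

```text
time: 1.15
tool_pos: [330.8, 228.4, 231.2]
tcp_rot: [180.0, 0.0, 170.4]
ft_force: [1.0, -0.5, -0.6]
finger_gap: -0.2
grip_force: 0.0
time: 2.15
tool_pos: [480.9, -80.1, 230.7]
tcp_rot: [180.0, -0.1, 170.3]
ft_force: [-0.2, 0.6, 0.3]
finger_gap: -0.2
grip_force: 0.0
```

```bash
python3 -m handwheel '[[-0.019,-0.027,0,0],[-0.019,-0.027,0,0],[-0.019,-0.027,0,0],[-0.02,-0.028,0,0],[0,0,0,0],[0,0,0.04,0],[0,0,0.04,0],[0,0,0.04,0],[0,0,0.03,0],[0,0,0,0]]'
python3 -m handwheel '[[0,0,0.02,0],[0,0,0,0],[0,0,0,0]]'
python3 -c "
from bench import r;import cv2,numpy as np
cv2.imwrite('pics/m3.png',np.hstack([r.snapshot('scene')[140:380,150:390,::-1],r.snapshot('side')[100:340,250:490,::-1]]))"
```

```text
time: 3.15
tool_pos: [535.0, -196.1, 76.1]
tcp_rot: [179.8, -0.5, 170.5]
ft_force: [-1.8, 0.1, -0.9]
finger_gap: -0.1
grip_force: 0.0
time: 3.45
tool_pos: [539.6, -199.2, 63.1]
tcp_rot: [-180.0, 0.1, 170.5]
ft_force: [1.2, 0.2, 0.1]
finger_gap: -0.3
grip_force: 0.0
```

View pics/m3.png

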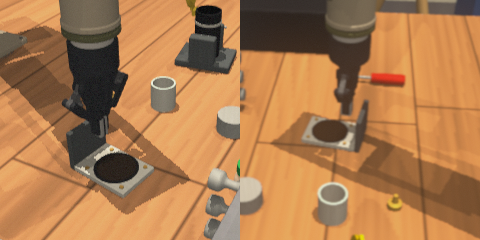

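The fingertips are above the glass, on the inner side of the foot and centred on it. Now I push slowly outwards.

```bash
python3 -m handwheel '[[0.004,0,0,0],[0.004,0,0,0],[0.004,0,0,0],[0.004,0,0,0],[0.003,0,0,0],[0.003,0,0,0],[0.003,0,0,0],[0.003,0,0,0],[0.003,0,0,0],[0.003,0,0,0]]'
python3 -c "
from bench import r;import cv2,numpy as np
cv2.imwrite('pics/m4.png',np.hstack([cv2.resize(r.snapshot('scene')[220:360,190:330,::-1],None,fx=2.5,fy=2.5),cv2.resize(r.snapshot('side')[150:290,290:430,::-1],None,fx=2.5,fy=2.5)]))"
```

```text
time: 4.55
tool_pos: [505.0, -193.9, 61.0]
tcp_rot: [180.0, -0.0, 170.4]
ft_force: [1.6, -1.0, -0.8]
finger_gap: -0.2
grip_force: 0.5
```

View pics/m4.png

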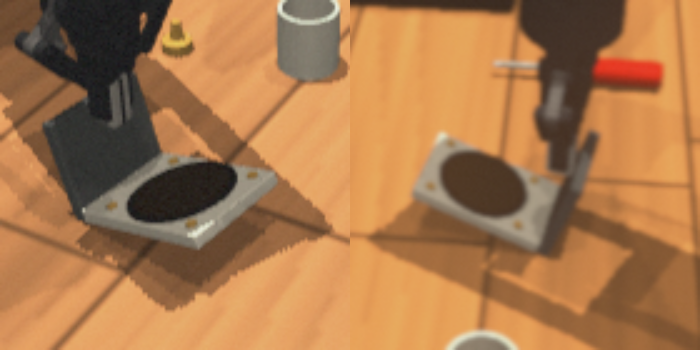

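The stand is tipping about its corner edge and not sliding. I'll keep pushing.

```bash
python3 -m handwheel '[[0.003,0,0,0],[0.003,0,0,0],[0.003,0,0,0],[0.003,0,0,0],[0.003,0,0,0],[0.003,0,0,0],[0.003,0,0,0],[0.003,0,0,0],[0.003,0,0,0],[0.003,0,0,0]]'
python3 -m handwheel '[[0.003,0,0,0],[0.003,0,0,0],[0.003,0,0,0],[0.003,0,0,0],[0.003,0,0,0],[0,0,0,0],[0,0,0,0],[0,0,0,0]]'
python3 -c "
from bench import r;import cv2,numpy as np
cv2.imwrite('pics/m5.png',np.hstack([cv2.resize(r.snapshot('scene')[200:360,170:330,::-1],None,fx=2.5,fy=2.5),cv2.resize(r.snapshot('side')[120:280,290:450,::-1],None,fx=2.5,fy=2.5)]))"
```

```text
time: 5.65
tool_pos: [475.6, -189.0, 61.3]
tcp_rot: [180.0, -0.0, 170.4]
ft_force: [0.2, -0.9, 0.2]
finger_gap: 0.2
grip_force: 0.0
time: 6.45
tool_pos: [461.2, -186.6, 61.4]
tcp_rot: [-180.0, 0.0, 170.4]
ft_force: [-0.1, 0.0, 0.1]
finger_gap: -0.2
grip_force: 0.0
```

View pics/m5.png

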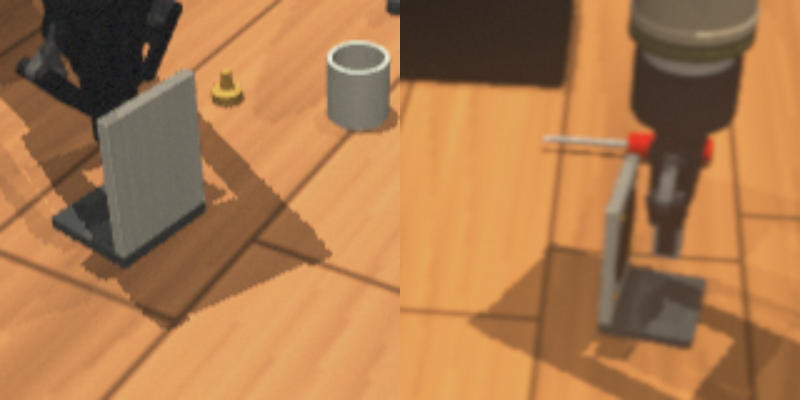

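The stand is upright on its foot with the fingers clear of it. I'll lift straight up, turn to the cap's heading and travel to its hinge side.

```bash
python3 -m handwheel '[[0,0,-0.02,0],[0,0,-0.04,0],[0,0,-0.04,0],[0,0,-0.04,0],[0,0,-0.04,0],[0,0,-0.01,0],[0,0,0,-6.6],[0,0,0,-6.6],[0,0,0,-6.4],[0,0,0,0]]'
python3 -m handwheel '[[-0.0076,0.0395,0,0],[-0.0076,0.0395,0,0],[-0.0076,0.0395,0,0],[-0.0076,0.0395,0,0],[-0.0076,0.0395,0,0],[-0.0076,0.0395,0,0],[-0.0076,0.0395,0,0],[-0.0076,0.0395,0,0],[-0.0076,0.0395,0,0],[-0.0076,0.0395,0,0]]'
python3 -m handwheel '[[0,0,0,0],[0,0,0.03,0],[0,0,0.035,0],[0,0,0,0],[0,0,0,0],[0,0,0,0]]'
python3 -c "
from bench import r;import cv2,numpy as np
cv2.imwrite('pics/m6.png',np.hstack([cv2.resize(r.snapshot('scene')[50:220,260:420,::-1],None,fx=2.5,fy=2.5),cv2.resize(r.snapshot('side')[280:450,270:430,::-1],None,fx=2.5,fy=2.5)]))"
```

```text
time: 7.55
tool_pos: [460.9, -186.5, 250.7]
tcp_rot: [180.0, -0.0, -169.9]
ft_force: [-0.1, -0.1, 0.0]
finger_gap: 0.2
grip_force: 0.0
time: 8.55
tool_pos: [466.8, 217.4, 250.9]
tcp_rot: [-180.0, -0.0, -170.2]
ft_force: [0.3, -1.8, 0.9]
finger_gap: -0.2
grip_force: 0.0
time: 9.15
tool_pos: [468.2, 215.7, 188.4]
tcp_rot: [180.0, 0.1, -170.1]
ft_force: [0.5, 0.2, 0.8]
finger_gap: -0.2
grip_force: 0.0
```

View pics/m6.png

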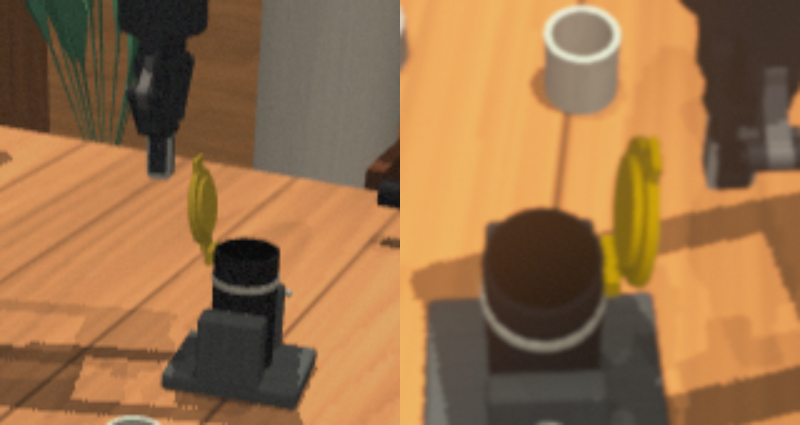

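The fingertips stand on the hinge side of the cap, level with its upper part and centred. I'll push over the vertical.

```bash
python3 -m handwheel '[[-0.006,0,0,0],[-0.006,0,0,0],[-0.005,0,0,0],[-0.005,0,0,0],[-0.005,0,0,0],[-0.005,0,0,0],[-0.005,0,0,0],[-0.005,0,0,0],[-0.005,0,0,0],[0,0,0,0]]'
python3 -m handwheel '[[-0.005,0,0.001,0],[-0.005,0,0.001,0],[-0.004,0,0.002,0],[-0.004,0,0.002,0],[-0.004,0,0.002,0],[-0.004,0,0.003,0],[-0.003,0,0.003,0],[-0.003,0,0.003,0],[-0.003,0,0.004,0],[0,0,0,0]]'
python3 -c "
from bench import r;import cv2,numpy as np
cv2.imwrite('pics/m7.png',np.hstack([cv2.resize(r.snapshot('scene')[50:220,260:420,::-1],None,fx=2.5,fy=2.5),cv2.resize(r.snapshot('side')[280:450,270:430,::-1],None,fx=2.5,fy=2.5)]))"
```

```text
time: 10.25
tool_pos: [514.0, 223.9, 186.2]
tcp_rot: [180.0, 0.0, -170.0]
ft_force: [1.2, -0.3, -0.4]
finger_gap: 0.6
grip_force: 0.0
time: 11.25
tool_pos: [547.8, 229.8, 164.4]
tcp_rot: [-180.0, -0.1, -170.0]
ft_force: [0.1, 0.1, 0.3]
finger_gap: 0.1
grip_force: 0.0
```

View pics/m7.png

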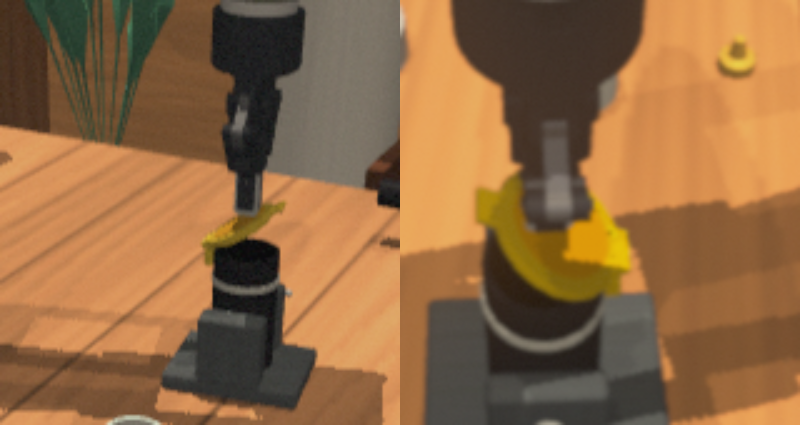

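The cap is past the vertical, about 30° from shut, with the fingertips on its outer face. Next I push it down.

```bash
python3 -m handwheel '[[-0.003,0,0.004,0],[-0.003,0,0.004,0],[-0.002,0,0.004,0],[-0.002,0,0.004,0],[-0.001,0,0.004,0],[0,0,0.003,0],[0,0,0.002,0],[0,0,0,0]]'
python3 -m handwheel '[[0,0,0.001,0],[0,0,0.001,0],[0,0,0,0]]'
```

```text
time: 12.15
tool_pos: [558.5, 231.8, 139.9]
tcp_rot: [-180.0, -0.0, -170.0]
ft_force: [-0.1, -0.5, -0.4]
finger_gap: -0.5
grip_force: 0.0
time: 12.45
tool_pos: [558.8, 231.9, 138.3]
tcp_rot: [180.0, 0.0, -170.0]
ft_force: [-0.5, -0.4, -0.4]
finger_gap: -0.2
grip_force: 0.0
```

```bash
for i in 1 2 3 4; do python3 -m handwheel '[[0,0,0.001,0],[0,0,0,0],[0,0,0,0]]' | grep -E "pos|force"; done
```

```text
tool_pos: [558.7, 231.8, 137.2]
ft_force: [0.2, 0.3, 0.2]
grip_force: 0.1
tool_pos: [558.8, 231.9, 137.0]
ft_force: [-1.5, -1.1, 5.3]
grip_force: 2.5
tool_pos: [558.9, 231.9, 136.8]
ft_force: [-4.6, -1.1, 11.5]
grip_force: 5.2
tool_pos: [558.9, 231.9, 136.6]
ft_force: [-7.6, -2.8, 16.3]
grip_force: 7.9
```

The cap meets a firm stop at z = 137, which is the shut height (131 plus the cap's 6). I'll back off straight up and check numerically, as the picture budget is used up.

```bash
python3 -m handwheel '[[0,0,-0.005,0],[0,0,-0.03,0],[0,0,-0.04,0],[0,0,-0.04,0],[-0.0,0,0,0],[0.04,0,0,0],[0.04,0,0,0],[0.04,0,0,0],[0,0,0,0],[0,0,0,0]]'
python3 - <<'E'
from v import *
import cv2
h=np.array([516,223.3,131]);d=np.array([.985,.174,0]);n=np.array([-.174,.985,0]);up=np.array([0,0,1])
a=np.linspace(0,2*np.pi,90)
for s in("scene","side"):
    im=r.snapshot(s);old=cv2.imread(f"pics/{s}0.png")[:,:,::-1]
    R,G,B=[im[...,i].astype(int) for i in range(3)]
    m=(B<70)&(G>80)&(R>G)&(G>.72*R)
    m2=np.zeros_like(m);m2[90:460,300:420]=m[90:460,300:420]
    ys,xs=np.where(m2);print(s,"yellow x",np.percentile(xs,[1,99]),"y",np.percentile(ys,[1,99]),len(xs))
    for al in (0,.1,.2):
        c,q=np.cos(al),np.sin(al);x=d*c+up*q;z=-d*q+up*c
        pts=[h+x*(34+34*np.cos(t))+n*34*np.sin(t)+z*k for t in a for k in(0,6)]+[h+x*80+n*w+z*k for w in(-9,9) for k in(0,6)]
        p=proj(s,np.array(pts));print(al,p.min(0).round(1),p.max(0).round(1))
    df=(np.abs(im.astype(int)-old).max(2)>60).astype(np.uint8)
    nn,_,st,_=cv2.connectedComponentsWithStats(df);print([t.tolist() for t in st[1:] if t[4]>40])
E
```

```text
time: 14.65
tool_pos: [440.1, 211.0, 249.2]
tcp_rot: [180.0, 0.0, -169.9]
ft_force: [0.9, 0.2, 0.8]
finger_gap: -0.2
grip_force: 0.0
scene yellow x [306.   417.68] y [ 91.06 435.94] 307
0 [342.7 141.5] [378.6 155.6]
0.1 [342.5 140.4] [378.5 153.8]
0.2 [342.3 138.9] [378.3 152.4]
[[276, 0, 18, 29, 336], [301, 0, 25, 50, 565], [326, 4, 5, 16, 46], [325, 16, 6, 16, 53], [32, 34, 10, 16, 89], [78, 37, 13, 13, 70], [53, 38, 13, 21, 126], [72, 40, 13, 15, 52], [307, 44, 7, 46, 135], [301, 56, 6, 18, 78], [29, 63, 25, 27, 254], [184, 111, 163, 60, 2122], [346, 144, 32, 11, 226], [140, 160, 49, 13, 240], [227, 170, 17, 9, 59], [168, 184, 206, 37, 2944], [86, 199, 30, 12, 181], [191, 227, 59, 80, 1576], [225, 251, 79, 87, 2477]]
side yellow x [300. 419.] y [ 92. 407.] 1744
0 [288.3 356. ] [355.4 408.8]
0.1 [288.5 354.4] [355.9 407.1]
0.2 [289.1 352.7] [356.4 405.6]
[[488, 0, 53, 4, 151], [475, 0, 108, 102, 6312], [456, 68, 15, 34, 338], [410, 113, 122, 206, 15748], [370, 181, 42, 78, 1218], [312, 209, 64, 43, 1562], [603, 286, 37, 12, 293], [572, 307, 14, 20, 167], [540, 329, 32, 42, 754], [355, 335, 20, 59, 752], [382, 339, 198, 115, 7871], [405, 356, 33, 24, 412], [291, 358, 63, 51, 2227], [575, 393, 65, 87, 5010]]
```

```bash
python3 -c "
from bench import r;print(r.hand_in())"
```

```text
the job is handed in; nothing more can be done
None
```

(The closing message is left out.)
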